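Fetch the tall infusion bottle from the revolving stock carousel

ROBOT

A 6-joint arm with a two-finger parallel gripper is mounted at the origin on the work surface. World frame = base frame: x ahead of the robot, y to its left, z up, the work surface at z = 0. Lengths are in mm, angles in rad, forces in N, time in s.
With the tool pointing down it reaches from about 300 to 775 mm from the base axis. Payload 14.6 kg.
Tool frame: the origin (TCP) lies midway between the tips of the shut fingers; the grasp point (between the pads) lies 19 mm behind it; z points along the fingers, y is the direction in which the jaws open and shut (so a half turn about z gives the same grasp; the last joint's range is limited). The gripper opens to 94 mm and grips with 3 to 60 N. Pads are 16 mm wide; open, the fingers measure 119 mm over their backs; the gripper's body (75 mm by 177 mm) begins 78 mm behind the grasp point.
Start: joints at [1.063, 0.3, 1.521, -0, 1.321, -0.067], TCP at [234.661, 497.417, 205.446] pointing down, gripper open.
Joint ranges: [-3.03, 3.03], [-0.79, 2.21], [0.23, 2.52], [-1.04, 4.18], [0, 3.07], [-2.55, 2.55]. Speed limits (rad/s): [2.22, 2.22, 2.57, 3.14, 3.14, 3.14].

INTERFACE

Orientations are given as [roll, pitch, yaw] about the fixed x, y, z axes, in that order (R = Rz(yaw) Ry(pitch) Rx(roll)).
In Python, from cell import manip, camera gives the robot as it stands. The module is installed in compiled form; this text tells all that it offers.
- The arm moves only by the tool jog_arm, never from a script. Its argument "commands" is a list of rows, each a list of 7 numbers: the shift along the world's x, y, z in units of 1 m (1.0 is 1 m), then the turn, a rotation vector about the world's x, y, z in units of 120 degrees (1.0 is 120 degrees), then the opening, from 0 (shut) to 1 (fully open). In form: [[x, y, z, ax, ay, az, grip], ...]. A call has exactly 10 rows; each row is the pose to reach, as a shift and turn from the pose commanded when the call began; what a row does not reach only later rows make up. A row lasts 1/8 s, in which the tool goes at most 62.5 mm and 10.7 degrees, less where a joint would pass 70% of its speed; a pose out of reach is approached as far as the arm can. A call with a number of a shift or a turn outside -1 to 1 is refused whole. A call with a gripper value outside its range is refused whole. The fingers move at their own pace and stop on an object; "grip_force" is the grip in N (left out, the last holds). Time passes only in rows, so rows that repeat a pose let the fingers close, or fill a call up. It gives the time, the measured TCP pose, the force and the opening at its end, in the units of the state.
- manip.read_state(): the state, without advancing time (a new reading comes with each control period).
- camera(name): name is "scene" or "side" or "wrist"; returns a dict with "pixels" (420x560x3 uint8, blue, green, red), "vertical_fov" (degrees; the focal length in pixels is half the picture's height over the tangent of half this angle, whatever the lens; pixels are square), "cx", "cy" (the principal point, pixels), "rvec" (rotation vector, rad) and "tvec" (3), from world to camera coordinates, as OpenCV has them. Camera axes: x right, y down, z forward; pixel columns grow to the right and rows downward; lengths in mm; the calibration is good to about 2 mm. A picture is of the moment at which its call begins. There is no depth.
- manip.sign_off(): hands the job in, once; it reports no verdict.
The state is a dict: "clock": time; "joints": joint angles; "qd": joint speeds; "effort": joint torques, N m; "eef_pos": TCP position; "eef_rot": TCP orientation; "wrist_force": force on the tool from outside, world axes, zero at the start; "moment": the same for the moment, N m; "finger_gap": finger opening in mm.
Only numpy, scipy, OpenCV 4.12 (cv2) and the standard library are available. Lean on these libraries where they do the work, as an engineer would, in place of code of your own. Each camera call takes 0.05 s, during which the arm holds its last target.

TASK

Pick the one tall infusion bottle out of the covered stock carousel: slide the hatch open, turn the carousel the shorter way round to bring the tall bottle under the opening, lift it out and stand it gently, upright, in the free part of the picking tray. Then slide the hatch fully shut again. Leave the small vials standing in their bays and do not disturb the carton in the tray or the two containers on the counter.

Things in the scene. Friction and masses are not known exactly. Their poses are not given: they have to be found in the camera images.
- housing: square carousel housing, fixed: 370 x 370 mm, white walls, clear upper panes and a flat clear cover 4 mm thick whose top is 132 mm above the counter; origin: centre of its underside; x, y along its sides, -x points from the middle to the hatch opening
- hub (a point): fixed point on the carousel's vertical turning axis, mid-housing, at the top of the round hub disc (142 mm above the counter, 132 mm across); axes as housing. Hub and turntable are one: floor 25 mm up, 8 bays of 45 degrees, 64 to 157 mm from the axis, dividers 83 mm up. It turns endlessly either way, stays where left (drag 0.12 N m, a little more at speed) and carries what stands in it
- port (a point): centre of the hatch opening in the cover, at the level of the cover's top (132 mm above the counter), 120 mm from the turning axis; the opening measures 104 mm along the housing's x and 104 mm along its y. Axes as housing. Two guide rails, 142 mm above the counter at their tops, run along the housing's y just beyond the opening's edges in x
- hatch (a joint): sliding hatch over the opening: 0 = fully shut, 0.104 m = fully open, moving along the housing's +y; starts shut or up to 12 mm ajar; drag about 1.5 N, stays where it is left. A clear plate 106 x 108 mm, its top 137 mm above the counter
- hatch_tab (a point): upright pull tab in the middle of the hatch, 36 mm long along the housing's x, 12 mm thick along its y, 26 mm tall, top 166 mm above the counter; point: centre of the tab, 154 mm above the counter. It moves with the hatch
- handle_mid (a point): revolving handle of the carousel, an upright black round grip 20 mm across and 34 mm tall on the hub disc, 46 mm from the turning axis, free to spin about itself; point: its centre, 160 mm above the counter. It goes round with the turntable, so moving it round the axis by an angle turns all bays by that angle
- bottle_mid (a point): the tall infusion bottle to be fetched: clear glass with paper label, 95 mm tall; body 50 mm across up to 54 mm above its foot, then a shoulder up to 66 mm, neck 25 mm across, and at the top 14 mm a metal crimp cap 32 to 33 mm across. 0.10 to 0.17 kg; held by the cap it can swing. It starts upright in one of the bays, never under the opening; point: centre of the bottle, half-way up (47.5 mm above its foot); z axis up the bottle
- tray_mid (a point): open grey picking tray on the counter, fixed, outside 220 (its x) by 160 (its y) by 35 mm high, walls and floor 4 mm; point: centre of the inner floor, 4 mm above the counter; x, y along its sides. Its half towards -x is free; the carton lies in its half towards +x
- carton_mid (a point): flat carton of 50 x 100 x 38 mm already lying in the tray, long side along the tray's y; point: its centre. Leave it alone
- tabjar_mid (a point): white tablet jar, 56 mm across, 85 mm tall, standing on the counter beyond the tray, between it and the carousel; point: its centre, half-way up. Leave it alone
- syrup_mid (a point): amber glass bottle, 54 mm across, 100 mm tall, standing on the counter nearer to the robot than the carousel; point: its centre, half-way up. Leave it alone
- vial1_mid (a point): a small stock vial like the other four, clear glass, 37 mm across, 63 mm tall, standing upright in a bay of the carousel; point: centre of the vial, half-way up; z axis up the vial. Leave it in its bay, upright
- vial2_mid (a point): a small stock vial like the other four, clear glass, 37 mm across, 63 mm tall, standing upright in a bay of the carousel; point: centre of the vial, half-way up; z axis up the vial. Leave it in its bay, upright
- vial3_mid (a point): a small stock vial like the other four, clear glass, 37 mm across, 63 mm tall, standing upright in a bay of the carousel; point: centre of the vial, half-way up; z axis up the vial. Leave it in its bay, upright
- vial4_mid (a point): a small stock vial like the other four, clear glass, 37 mm across, 63 mm tall, standing upright in a bay of the carousel; point: centre of the vial, half-way up; z axis up the vial. Leave it in its bay, upright
- vial5_mid (a point): a small stock vial like the other four, clear glass, 37 mm across, 63 mm tall, standing upright in a bay of the carousel; point: centre of the vial, half-way up; z axis up the vial. Leave it in its bay, upright

How it is judged (in metres and radians):
On the way:
1. the tall bottle, still standing in its bay, has been brought under the hatch opening (horizontal distance between bottle_mid and port below 0.04 m and height (world z) of bottle_mid below 0.085 m), for 0.2 s.
At the end, for the whole second after the job is handed in: the tall bottle stands on the tray's floor, upright within 0.1 rad, at rest; the hatch is shut to within 5 mm; the five small vials stand upright (within 0.15 rad) inside the carousel (x of bottle_mid in the frame of tray_mid between -0.106 and 0.106 m and y of bottle_mid in the frame of tray_mid between -0.076 and 0.076 m and z of bottle_mid in the frame of tray_mid below 0.055 m and angle between bottle_mid's own z axis and vertical below 0.1 rad and linear speed of bottle below 0.02 m/s and value of joint hatch below 0.005 m and angle between each of vial1_mid, vial2_mid, vial3_mid, vial4_mid, vial5_mid's own z axis and vertical below 0.15 rad and horizontal distance between each of vial1_mid, vial2_mid, vial3_mid, vial4_mid, vial5_mid and hub below 0.165 m); the robot touches nothing.
It fails at once if the carousel was turned the longer way round: the tall bottle in its bay passed the point of the carousel opposite to the hatch opening (x of bottle_mid in the frame of hub between 0.05 and 0.17 m and y of bottle_mid in the frame of hub between -0.022 and 0.022 m and height (world z) of bottle_mid below 0.1 m).
It fails at once if the bottle was dropped into the tray: moving faster than 0.4 m/s within about 15 mm of the tray's floor (linear speed of bottle above 0.4 m/s and z of bottle_mid in the frame of tray_mid below 0.063 m and horizontal distance between bottle_mid and tray_mid below 0.12 m).
It fails at once if the carton in the tray was pushed more than 25 mm (distance of carton_mid from where it was at the start of the episode above 0.025 m).
It fails at once if a container on the counter was pushed more than 25 mm or tipped (distance of any of tabjar_mid, syrup_mid from where it was at the start of the episode above 0.025 m).
It also fails if it takes over 72 s, if anything falls off the work surface, if the arm or the gripper's body presses on something with over 40 N, if the wrist force passes 120 N, or if a joint passes its speed limit or range.

## Working session

There is one attempt and no reset: what is moved stays moved. The work goes in short steps, Python scripts to look and compute and a tool call to move; the robot and the scene stay as the last step left them, time stands still between calls to the robot, and variables do not carry over. Pictures are saved under pics/ and viewed, and the job is handed in when it is done.

Besides the shell and the picture viewer there is one more tool, called after "Emit:" as name(argument=value, ...), one argument or row to a line, values as JSON. jog_arm: Moves the arm, as the interface text tells. Its arguments: {"type":"object","properties":{"commands":{"type":"array","items":{"type":"array","items":{"type":"number"}}},"grip_force":{"type":"number"}},"required":["commands"]}

```bash
mkdir -p pics; python3 - <<'E'
from cell import manip,camera
import cv2,pickle
s=manip.read_state();print(s)
for n in ["scene","side","wrist"]:
    c=camera(n);cv2.imwrite(f"pics/{n}0.png",c["pixels"]);pickle.dump(c,open(f"pics/{n}0.pkl","wb"))
    print(n,c["vertical_fov"],c["cx"],c["cy"],c["rvec"],c["tvec"],[k for k in c])
E
```

```text
{'clock': 0.0, 'joints': array([ 1.06342137e+00,  3.00484136e-01,  1.52163206e+00,  1.51796897e-05,
        1.32069807e+00, -6.66020181e-02]), 'qd': array([-0.00049615,  0.00020255, -0.00133154,  0.00088721, -0.00029295,
       -0.00118267]), 'effort': array([ 5.68744736e-05, -5.31811738e+01, -3.52733445e+01,  7.08298758e-02,
        2.44007679e-02, -1.18161383e-04]), 'eef_pos': array([234.51299357, 497.18335797, 204.85761921]), 'eef_rot': array([-3.14037472e+00, -9.59722108e-05,  2.70081589e+00]), 'wrist_force': array([-0.3128905 ,  0.04099804, -0.43751923]), 'moment': array([ 0.06180262, -0.00183201, -0.02759384]), 'finger_gap': 94.17586890178076}
scene 43.00570993510302 270.93387693945834 200.23074702437344 [ 2.12969792  1.07328006 -0.46311678] [-323.28483104 -203.8163865  1767.51360063] ['pixels', 'vertical_fov', 'cx', 'cy', 'rvec', 'tvec']
side 44.002993108547074 276.1750489424677 215.50486108607237 [ 2.23992858 -0.36419892  0.17280162] [-522.98011119  211.0166568  1115.26877707] ['pixels', 'vertical_fov', 'cx', 'cy', 'rvec', 'tvec']
wrist 68.64367398955304 281.5640779486468 209.86652918616977 [-2.44676454 -1.54974587 -0.21761174] [-550.11035282  -27.81482569  393.04224035] ['pixels', 'vertical_fov', 'cx', 'cy', 'rvec', 'tvec']
```

View pics/scene0.png

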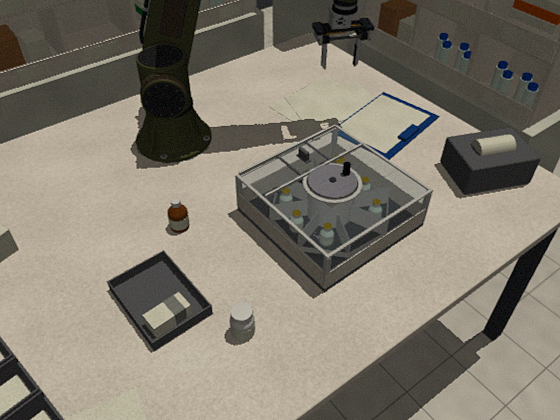

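View pics/side0.png

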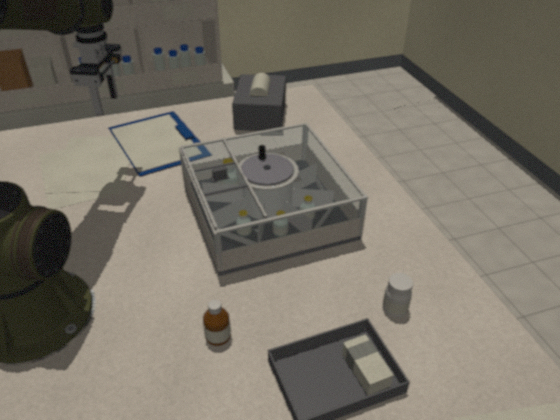

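View pics/wrist0.png

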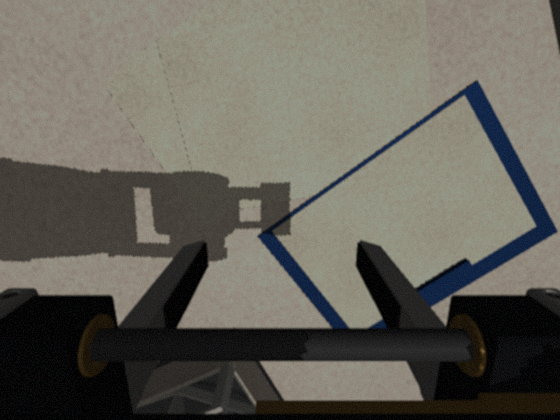

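```bash
cat > h.py <<'E'
import numpy as np,cv2,pickle
from cell import manip,camera
def grab(n,tag):
    c=camera(n);cv2.imwrite(f"pics/{n}{tag}.png",c["pixels"]);pickle.dump(c,open(f"pics/{n}{tag}.pkl","wb"));return c
def load(n,tag): return pickle.load(open(f"pics/{n}{tag}.pkl","rb"))
def K(c):
    f=210/np.tan(np.radians(c["vertical_fov"])/2);return np.array([[f,0,c["cx"]],[0,f,c["cy"]],[0,0,1.]])
def proj(c,P):
    return cv2.projectPoints(np.array(P,float).reshape(-1,3),np.array(c["rvec"]),np.array(c["tvec"]),K(c),None)[0].reshape(-1,2)
def onz(c,uv,z):
    R=cv2.Rodrigues(np.array(c["rvec"]))[0];t=np.array(c["tvec"]).ravel()
    o=-R.T@t;d=R.T@np.linalg.inv(K(c))@np.array([uv[0],uv[1],1.]);return o+d*(z-o[2])/d[2]
def crop(c,x0,y0,x1,y1,s,name):
    im=cv2.resize(c["pixels"][y0:y1,x0:x1],None,fx=s,fy=s,interpolation=cv2.INTER_CUBIC)
    im=np.clip(im.astype(float)*1.5,0,255).astype('uint8');cv2.imwrite("pics/"+name,im)
E
python3 - <<'E'
from h import *
c=load("scene",0);crop(c,225,120,440,295,3.5,"c1.png")
c=load("side",0);crop(c,170,115,375,280,3.7,"c2.png")
E
```

```text
(no output)
```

View pics/c1.png

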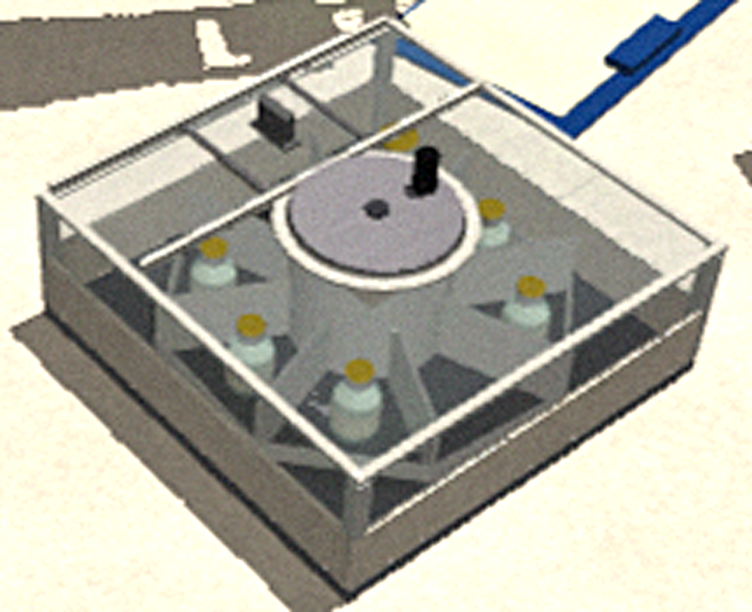

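View pics/c2.png

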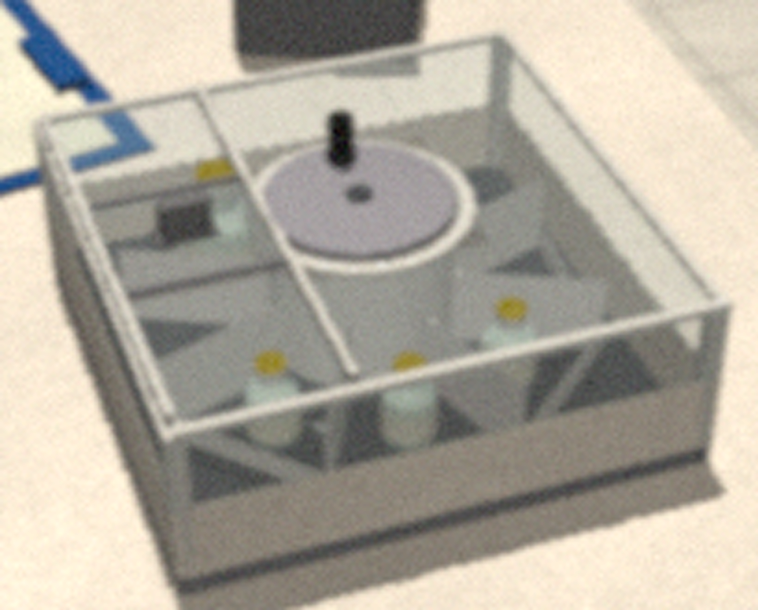

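```bash
python3 - <<'E'
from h import *
sc=load("scene",0);sd=load("side",0)
S=lambda u,v:(225+u/3.5,120+v/3.5)
D=lambda u,v:(170+u/3.7,115+v/3.7)
for n,p in [("A",(388,20)),("B",(42,195)),("C",(362,475)),("D",(725,245))]: print("scene",n,onz(sc,S(*p),132))
print('bottom C',onz(sc,S(348,600),0),'D',onz(sc,S(692,368),0),'B',onz(sc,S(45,310),0))
for n,p in [("A",(40,120)),("D",(500,38)),("C",(730,303)),("B",(172,430))]: print("side",n,onz(sd,D(*p),132))
print("hub",onz(sc,S(377,209),142),onz(sd,D(360,193),142))
print("handle top",onz(sc,S(428,153),177),onz(sd,D(341,117),177))
print("tab top",onz(sc,S(277,105),166),onz(sd,D(184,208),166))
for p in [(401,130),(491,206),(531,283),(359,366),(251,321),(213,243)]: print("cap sc",onz(sc,S(*p),88),onz(sc,S(*p),120))
for p in [(213,165),(272,359),(409,358),(511,305)]: print("cap sd",onz(sd,D(*p),88),onz(sd,D(*p),120))
E
```

```text
scene A [397.99196302 350.12839056 132.        ]
scene B [409.79734881 -12.84033325 132.        ]
scene C [7.68487861e+02 7.16532106e-01 1.32000000e+02]
scene D [760.49076769 363.2414817  132.        ]
bottom C [770.72524492  -2.09703145   0.        ] D [761.57131905 363.30050157   0.        ] B [400.95662902 -11.75339792   0.        ]
side A [399.85694146 346.08935333 132.        ]
side D [755.26623884 350.93390287 132.        ]
side C [774.50551742  -5.34015925 132.        ]
side B [411.22032628 -12.31675904 132.        ]
hub [583.57586815 174.45305651 142.        ] [585.41164849 171.50922473 142.        ]
handle top [586.92627853 218.52228832 177.        ] [585.58391887 213.10468662 177.        ]
tab top [464.15468635 173.2144882  166.        ] [462.27812542 157.54986004 166.        ]
cap sc [477.38537682 299.16055017  88.        ] [505.12503947 270.8578799  120.        ]
cap sc [591.72401815 292.89901742  88.        ] [615.76243529 264.79903865 120.        ]
cap sc [674.35865775 255.84798349  88.        ] [695.72211666 228.94738029 120.        ]
cap sc [662.30903295  93.63883758  88.        ] [684.06254914  71.98909153 120.        ]
cap sc [578.96672448  59.24949489  88.        ] [603.41810678  38.71296305 120.        ]
cap sc [493.85531771  88.84716     88.        ] [521.06183343  67.3525249  120.        ]
cap sd [517.3615063  315.65290589  88.        ] [507.11417785 268.20578001 120.        ]
cap sd [497.34763805  84.62487547  88.        ] [487.91378525  46.56802208 120.        ]
cap sd [581.67727078  57.62439261  88.        ] [568.81578961  20.66499    120.        ]
cap sd [664.56767939  89.07564048  88.        ] [648.33706797  50.83788309 120.        ]
```

```bash
python3 - <<'E'
from h import *
c=load("scene",0);crop(c,95,190,265,355,4.2,"c3.png")
c=load("side",0);crop(c,190,265,420,420,3.4,"c4.png")
E
```

```text
(no output)
```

View pics/c3.png

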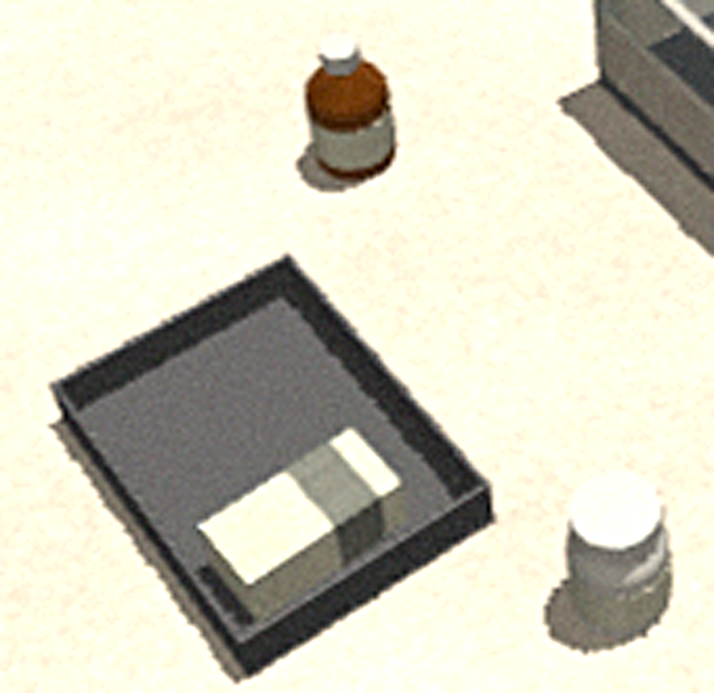

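View pics/c4.png

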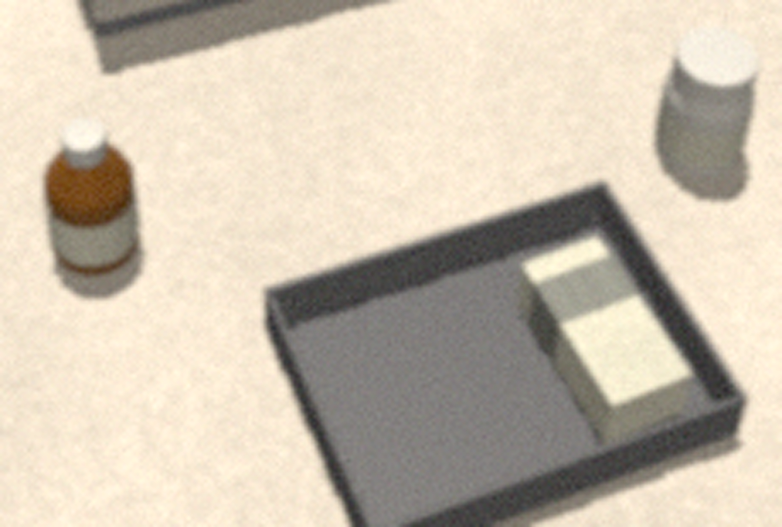

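```bash
python3 - <<'E'
from h import *
sc=load("scene",0);sd=load("side",0)
S=lambda u,v:(95+u/4.2,190+v/4.2)
D=lambda u,v:(190+u/3.4,265+v/3.4)
P=np.array([onz(sc,S(*p),35) for p in [(55,388),(288,258),(492,488),(242,635)]]);print(P,P.mean(0))
for p in [(268,292),(602,185),(743,400)]: print("side",onz(sd,D(*p),35))
for p in [(200,525),(350,430),(402,483),(250,582)]: print("carton",onz(sc,S(*p),42))
print("syrup",onz(sc,S(340,50),100),onz(sd,D(85,137),100),"jar",onz(sc,S(617,508),85),onz(sd,D(717,55),85))
E
```

```text
[[ 454.7296791  -425.7174567    35.        ]
 [ 447.26910978 -270.09455998   35.        ]
 [ 664.85720724 -258.88320883   35.        ]
 [ 665.2374947  -413.80818969   35.        ]] [ 558.02337271 -342.1258538    35.        ]
side [ 444.5623993  -274.72115657   35.        ]
side [ 658.23214981 -265.32292542   35.        ]
side [ 665.23474757 -421.19660642   35.        ]
carton [ 594.92930529 -401.77423903   42.        ]
carton [ 588.00668697 -304.78975996   42.        ]
carton [ 636.79361025 -299.32341289   42.        ]
carton [ 643.45097121 -396.5830743    42.        ]
syrup [ 369.31678403 -181.21503596  100.        ] [ 364.25085239 -186.46728947  100.        ] jar [ 746.89771667 -227.92303049   85.        ] [ 745.59173241 -232.00457552   85.        ]
```

Emit:
jog_arm(
  commands=[
    [0.03, -0.045, 0.06, 0, 0, 0.03, 1],
    [0.06, -0.09, 0.06, 0, 0, 0.06, 1],
    [0.09, -0.135, 0.06, 0, 0, 0.09, 0.8],
    [0.12, -0.18, 0.06, 0, 0, 0.12, 0.7],
    [0.15, -0.225, 0.06, 0, 0, 0.15, 0.6],
    [0.18, -0.27, 0.06, 0, 0, 0.18, 0.5],
    [0.21, -0.315, 0.06, 0, 0, 0.21, 0.5],
    [0.229, -0.335, 0.06, 0, 0, 0.227, 0.5],
    [0.229, -0.335, 0.06, 0, 0, 0.227, 0.5],
    [0.229, -0.335, 0.06, 0, 0, 0.227, 0.5],
  ],
  grip_force=15,
)

```text
clock: 1.4
eef_pos: [463.2, 162.9, 265.3]
eef_rot: [3.142, -0.0, -3.107]
wrist_force: [-0.5, 0.2, -0.3]
finger_gap: 46.8
```

```bash
python3 - <<'E'
from h import *
print({k:v for k,v in manip.read_state().items() if k in("clock","joints","eef_pos","eef_rot","finger_gap")})
for n in("wrist","scene"): grab(n,1)
E
```

```text
{'clock': 1.4, 'joints': array([ 2.63487853e-01,  1.25520535e-01,  1.59253302e+00,  1.38363791e-04,
        1.42391805e+00, -1.34157930e+00]), 'eef_pos': array([463.21778274, 162.90417214, 265.31063082]), 'eef_rot': array([ 3.14154547e+00, -4.00139490e-04, -3.10734209e+00]), 'finger_gap': 46.82775814156341}
```

View pics/wrist1.png

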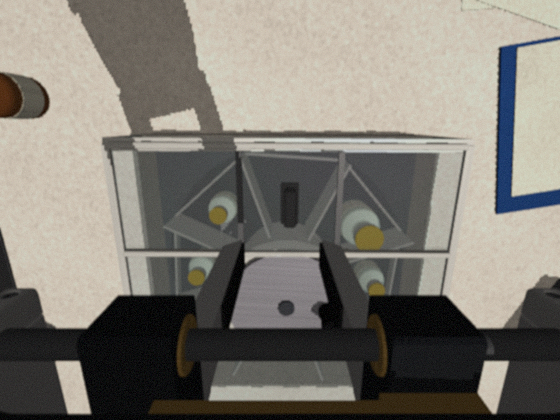

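```bash
python3 - <<'E'
from h import *
c=load("wrist",1);crop(c,170,120,470,330,2.6,"c5.png")
R=cv2.Rodrigues(c["rvec"])[0];print(-R.T@c["tvec"].ravel())
E
```

```text
[382.1496531  161.19109357 445.27690169]
```

View pics/c5.png

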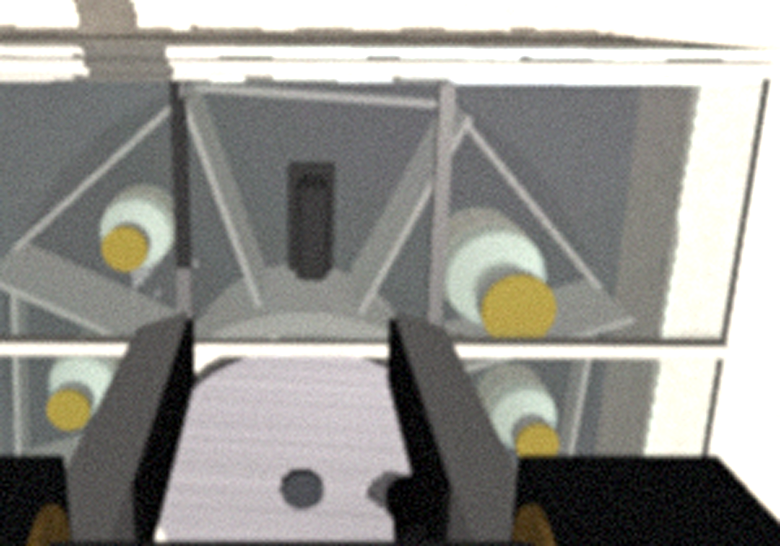

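```bash
python3 - <<'E'
from h import *
c=load("wrist",1)
W=lambda u,v:(170+u/2.6,120+v/2.6)
for n,p,z in [("tab",(311,226),166),("tabend",(311,278),166),("tabL",(291,230),166),("tabR",(332,230),166),("tabbot",(311,163),140),("hub",(302,488),142),("cap",(518,307),120),("seamL",(180,150),132),("seamR",(441,150),132),("seamL",(180,150),137),("seamR",(441,150),137),("rail",(350,350),142),("rail-",(350,60),142)]: print(n,onz(c,W(*p),z))
E
```

```text
tab [459.26459759 171.21434337 166.        ]
tabend [479.1716934  172.02298549 166.        ]
tabL [461.01265907 164.02217083 166.        ]
tabR [460.51423903 178.89124023 166.        ]
tabbot [441.14314685 171.11975037 140.        ]
hub [583.99400862 172.96152065 142.        ]
cap [505.45105182 264.25690114 120.        ]
seamL [439.20756096 119.35920225 132.        ]
seamR [435.75321617 222.57297102 132.        ]
seamL [438.29689842 120.02685267 137.        ]
seamR [434.89768608 221.59329654 137.        ]
rail [518.29492449 190.27650855 142.        ]
rail- [401.48757392 183.95465678 142.        ]
```

Emit:
jog_arm(
  commands=[
    [0, 0.009, -0.04, 0, 0, 0, 0.5],
    [0, 0.009, -0.08, 0, 0, 0, 0.5],
    [0, 0.009, -0.105, 0, 0, 0, 0.5],
    [0, 0.009, -0.118, 0, 0, 0, 0.5],
    [0, 0.009, -0.118, 0, 0, 0, 0.4],
    [0, 0.009, -0.118, 0, 0, 0, 0],
    [0, 0.009, -0.118, 0, 0, 0, 0],
    [0, 0.009, -0.118, 0, 0, 0, 0],
    [0, 0.009, -0.118, 0, 0, 0, 0],
    [0, 0.009, -0.118, 0, 0, 0, 0],
  ],
  grip_force=15,
)

```text
clock: 2.75
eef_pos: [463.9, 171.4, 147.9]
eef_rot: [3.141, 0.001, -3.107]
wrist_force: [-0.5, -1.1, 6.1]
finger_gap: 11.5
```

Emit:
jog_arm(
  commands=[
    [0, 0.006, 0.001, 0, 0, 0, 0],
    [-0.0005, 0.018, 0.001, 0, 0, 0, 0],
    [-0.001, 0.032, 0.001, 0, 0, 0, 0],
    [-0.0015, 0.046, 0.001, 0, 0, 0, 0],
    [-0.002, 0.06, 0.001, 0, 0, 0, 0],
    [-0.0025, 0.074, 0.001, 0, 0, 0, 0],
    [-0.003, 0.088, 0.001, 0, 0, 0, 0],
    [-0.0035, 0.097, 0.001, 0, 0, 0, 0],
    [-0.0035, 0.1, 0.001, 0, 0, 0, 0],
    [-0.0035, 0.1, 0.001, 0, 0, 0, 0],
  ],
)

```text
clock: 4.0
eef_pos: [460.8, 272.4, 148.1]
eef_rot: [3.141, 0.002, -3.107]
wrist_force: [10.3, 1.6, -9.7]
finger_gap: 11.6
```

Emit:
jog_arm(
  commands=[
    [0.001, 0.002, 0, 0, 0, 0, 0],
    [0.001, 0.004, 0, 0, 0, 0, 0],
    [0.001, 0.004, 0, 0, 0, 0, 0],
    [0.001, 0.004, 0, 0, 0, 0, 0],
    [0.001, 0.003, 0, 0, 0, 0, 0.4],
    [0.001, 0.003, 0, 0, 0, 0, 0.4],
    [0.001, 0.003, 0.02, 0, 0, 0, 0.4],
    [0.001, 0.003, 0.06, 0, 0, 0, 0.4],
    [0.001, -0.01, 0.1, 0, 0, 0, 0.4],
    [0.001, -0.03, 0.11, 0, 0, 0, 0.4],
  ],
)

```text
clock: 5.25
eef_pos: [461.5, 242.0, 260.7]
eef_rot: [3.14, 0.003, -3.106]
wrist_force: [-0.1, 0.1, -1.1]
finger_gap: 37.5
```

```bash
python3 - <<'E'
from h import *
print({k:v for k,v in manip.read_state().items() if k in("clock","eef_pos","eef_rot","finger_gap","wrist_force")})
c=grab("wrist",2);crop(c,100,60,500,340,2,"c6.png")
c=grab("scene",2);crop(c,225,120,440,295,3.5,"c7.png")
E
```

```text
{'clock': 5.25, 'eef_pos': array([461.46065753, 241.96234407, 260.72568513]), 'eef_rot': array([ 3.13992626,  0.00328434, -3.10555067]), 'wrist_force': array([-0.13891112,  0.06564345, -1.0814946 ]), 'finger_gap': 37.50118245276362}
```

View pics/c6.png

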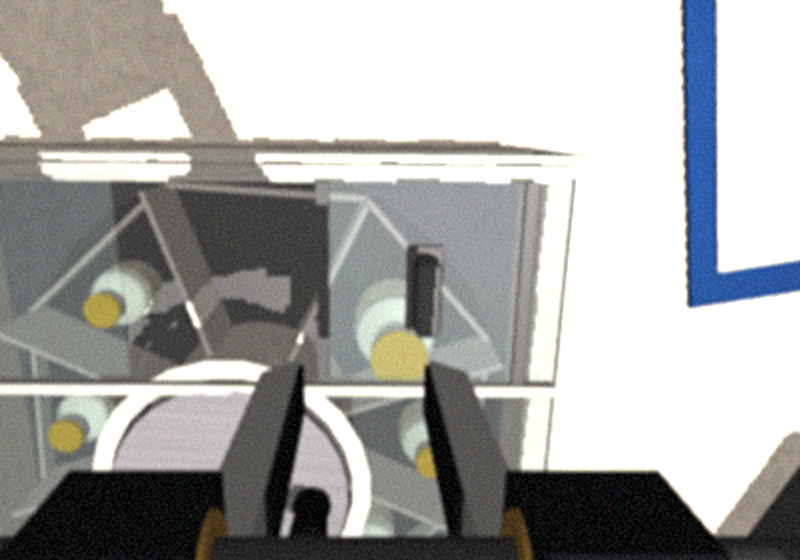

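View pics/c7.png

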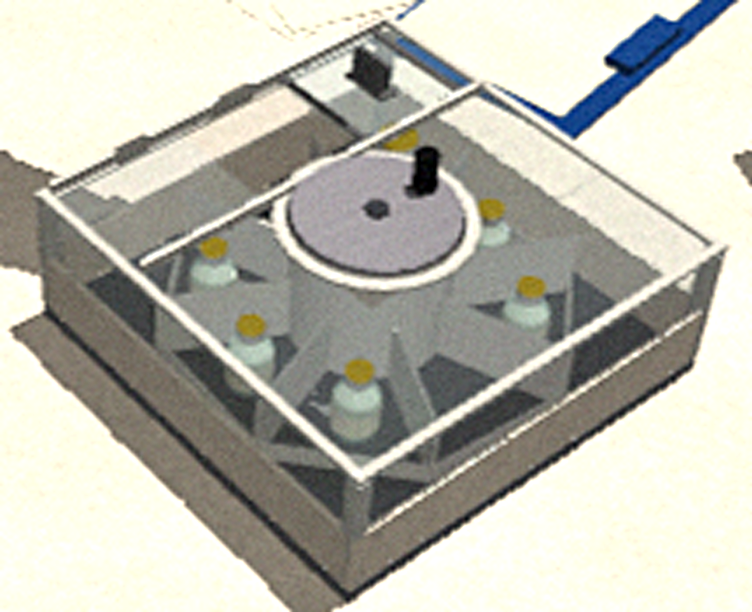

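```bash
python3 - <<'E'
from h import *
c=load("wrist",2)
W=lambda u,v:(100+u/2,60+v/2)
S=lambda u,v:(225+u/3.5,120+v/3.5)
print(onz(c,W(314,500),177), "bottle",onz(c,W(400,356),120),"seam",onz(c,W(329,280),132))
s=load("scene",2)
for p in [(428,151),(427,158)]: print(onz(s,S(*p),177))
for th in range(70,110,5):
  a=np.radians(th);P=np.array([584,173,177])+46*np.array([np.cos(a),np.sin(a),0])
  print(th,P,[(proj(s,P)[0]-[225,120])*3.5,(proj(c,P)[0]-[100,60])*2])
  print(proj(load("side",0),P),(proj(load("side",0),P)[0]-[170,115])*3.7) 
E
```

```text
[560.05669746 222.20240026 177.        ] bottle [505.03478697 265.11792639 120.        ] seam [459.59303109 225.27442146 132.        ]
[585.19614371 220.09550054 177.        ]
[590.7879403  214.00839554 177.        ]
70 [599.73292659 216.22586056 177.        ] [array([437.35418891, 163.07354358]), array([301.29715819, 567.12257278])]
[[267.16561066 145.03708882]] [359.51275945 111.13722865]
75 [595.90567607 217.43258801 177.        ] [array([435.06549207, 159.78031837]), array([303.72237971, 560.88959697])]
[[265.56951643 145.05027834]] [353.60721078 111.18602986]
80 [591.98781617 218.30115664 177.        ] [array([432.36694636, 156.6120059 ]), array([305.49866185, 554.4443963 ])]
[[263.97928482 145.13775106]] [347.72335385 111.50967893]
85 [588.00916417 218.82495611 177.        ] [array([429.28077592, 153.59125417]), array([306.60605579, 547.83251511])]
[[262.40605216 145.29895021]] [341.90239301 112.10611577]
90 [584. 219. 177.] [array([425.83171392, 150.73940736]), array([307.0291122 , 541.10170282])]
[[260.86087013 145.53284595]] [336.18521947 112.97153003]
95 [579.99083583 218.82495611 177.        ] [array([422.04678163, 148.07639345]), array([306.75719989, 534.30164461])]
[[259.35464794 145.83793787]] [330.61219739 114.1003701 ]
100 [576.01218383 218.30115664 177.        ] [array([417.95506423, 145.62062558]), array([305.78480491, 527.48364879])]
[[257.8980938  146.21225862]] [325.22294707 115.48535689]
105 [572.09432393 217.43258801 177.        ] [array([413.58748527, 143.38891666]), array([304.11180203, 520.70028979])]
[[256.50165533 146.65337918]] [320.05612471 117.11750295]
```

Emit:
jog_arm(
  commands=[
    [0.03, -0.005, 0, 0, 0, -0.085, 0.6],
    [0.06, -0.01, 0, 0, 0, -0.17, 0.6],
    [0.09, -0.015, 0, 0, 0, -0.255, 0.6],
    [0.12, -0.02, 0, 0, 0, -0.34, 0.6],
    [0.1255, -0.023, -0.01, 0, 0, -0.425, 0.6],
    [0.1255, -0.023, -0.03, 0, 0, -0.51, 0.6],
    [0.1255, -0.023, -0.06, 0, 0, -0.558, 0.6],
    [0.1255, -0.023, -0.09, 0, 0, -0.558, 0.6],
    [0.1255, -0.023, -0.112, 0, 0, -0.558, 0.6],
    [0.1255, -0.023, -0.112, 0, 0, -0.558, 0.6],
  ],
  grip_force=20,
)

```text
clock: 6.6
eef_pos: [585.8, 218.7, 143.8]
eef_rot: [-3.138, -0.001, 2.008]
wrist_force: [-0.6, -0.6, 0.4]
finger_gap: 56.6
```

```bash
python3 - <<'E'
from h import *
print({k:v for k,v in manip.read_state().items() if k in("clock","eef_pos","eef_rot","finger_gap","joints")})
c=grab("wrist",3)
E
```

```text
{'clock': 6.6, 'joints': array([ 2.98597726e-01,  5.20780694e-01,  1.35822291e+00,  2.85438449e-04,
        1.26589258e+00, -1.38211605e-01]), 'eef_pos': array([585.76760732, 218.67117162, 143.80845207]), 'eef_rot': array([-3.13835808e+00, -7.24530042e-04,  2.00751835e+00]), 'finger_gap': 56.55798302165927}
```

View pics/wrist3.png

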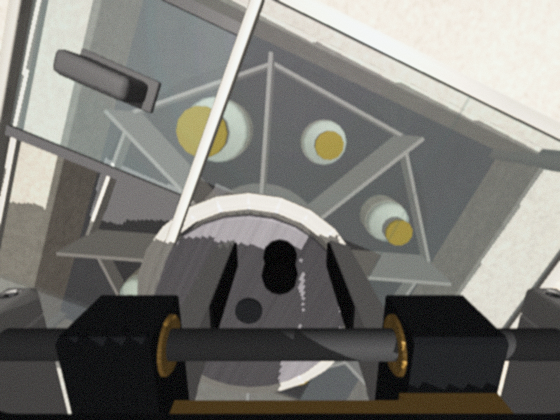

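Emit:
jog_arm(
  commands=[
    [0, 0, 0.004, 0, 0, 0, 0.6],
    [0, 0, 0.005, 0, 0, 0, 0.3],
    [0, 0, 0.005, 0, 0, 0, 0],
    [0, 0, 0.005, 0, 0, 0, 0],
    [0, 0, 0.005, 0, 0, 0, 0],
    [0, 0, 0.005, 0, 0, 0, 0],
    [0, 0, 0.005, 0, 0, 0, 0],
    [0, 0, 0.005, 0, 0, 0, 0],
    [0, 0, 0.005, 0, 0, 0, 0],
    [0, 0, 0.005, 0, 0, 0, 0],
  ],
  grip_force=20,
)

```text
clock: 7.9
eef_pos: [586.6, 218.0, 151.3]
eef_rot: [-3.141, 0.0, 2.007]
wrist_force: [-1.7, -5.1, 0.4]
finger_gap: 18.6
```

```bash
python3 - <<'E'
import numpy as np
h=np.array([584,173]); 
for t0 in (86.4,):
  p0=h+46*np.array([np.cos(np.radians(t0)),np.sin(np.radians(t0))])
  for d in np.r_[0:53:2.6]:
    a=np.radians(t0+d);print(round(d,1),np.round(h+46*np.array([np.cos(a),np.sin(a)])-p0,1))
E
```

```text
0.0 [0. 0.]
2.6 [-2.1  0.1]
5.2 [-4.2  0.1]
7.8 [-6.3 -0. ]
10.4 [-8.3 -0.2]
13.0 [-10.4  -0.5]
15.6 [-12.5  -0.9]
18.2 [-14.5  -1.4]
20.8 [-16.5  -2. ]
23.4 [-18.5  -2.6]
26.0 [-20.4  -3.4]
28.6 [-22.3  -4.2]
31.2 [-24.2  -5.1]
33.8 [-26.   -6.2]
36.4 [-27.8  -7.2]
39.0 [-29.5  -8.4]
41.6 [-31.2  -9.7]
44.2 [-32.8 -11. ]
46.8 [-34.4 -12.4]
49.4 [-35.9 -13.8]
52.0 [-37.3 -15.4]
```

Emit:
jog_arm(
  commands=[
    [-0.0011, 0, 0, 0, 0, 0, 0],
    [-0.0032, 0, 0, 0, 0, 0, 0],
    [-0.0053, 0, 0, 0, 0, 0, 0],
    [-0.0073, -0.0001, 0, 0, 0, 0, 0],
    [-0.0094, -0.0003, 0, 0, 0, 0, 0],
    [-0.0115, -0.0007, 0, 0, 0, 0, 0],
    [-0.0135, -0.0012, 0, 0, 0, 0, 0],
    [-0.0155, -0.0017, 0, 0, 0, 0, 0],
    [-0.0175, -0.0023, 0, 0, 0, 0, 0],
    [-0.0185, -0.0026, 0, 0, 0, 0, 0],
  ],
)

```text
clock: 9.15
eef_pos: [568.2, 215.7, 151.4]
eef_rot: [3.141, 0.0, 2.008]
wrist_force: [4.4, -2.7, -2.7]
finger_gap: 18.6
```

Emit:
jog_arm(
  commands=[
    [-0.0019, -0.0008, 0, 0, 0, 0, 0],
    [-0.0038, -0.0016, 0, 0, 0, 0, 0],
    [-0.0057, -0.0025, 0, 0, 0, 0, 0],
    [-0.0075, -0.0036, 0, 0, 0, 0, 0],
    [-0.0093, -0.0046, 0, 0, 0, 0, 0],
    [-0.011, -0.0058, 0, 0, 0, 0, 0],
    [-0.0127, -0.0071, 0, 0, 0, 0, 0],
    [-0.0143, -0.0084, 0, 0, 0, 0, 0],
    [-0.0159, -0.0098, 0, 0, 0, 0, 0],
    [-0.0174, -0.0112, 0, 0, 0, 0, 0],
  ],
)

```text
clock: 10.4
eef_pos: [550.5, 204.7, 151.4]
eef_rot: [-3.141, -0.0, 2.008]
wrist_force: [2.4, 1.6, -4.2]
finger_gap: 18.7
```

```bash
python3 - <<'E'
from h import *
c=grab("wrist",4);crop(c,0,0,560,420,1.4,"c8.png")
c=grab("side",4);crop(c,170,115,375,280,3.7,"c9.png")
E
```

```text
(no output)
```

View pics/c8.png

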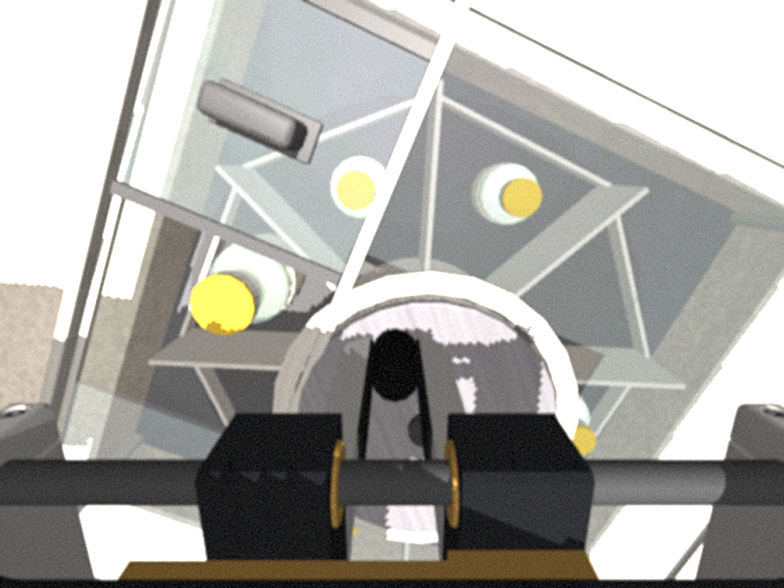

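View pics/c9.png

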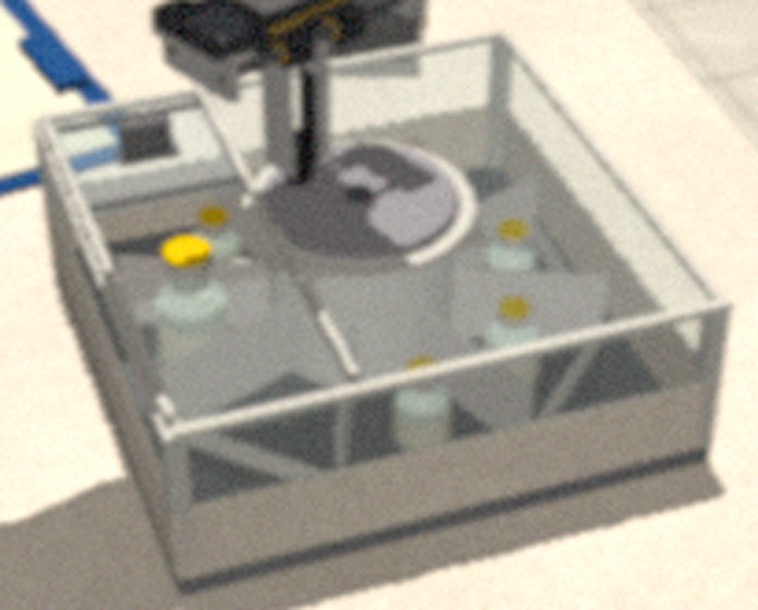

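```bash
python3 - <<'E'
from h import *
c=load("wrist",4);print(onz(c,(222/1.4,304/1.4),120))
c=load("side",4);print(onz(c,(170+186/3.7,115+248/3.7),120))
print(manip.read_state()["eef_pos"])
E
```

```text
[463.62770321 181.21256361 120.        ]
[465.24154642 177.22849671 120.        ]
[550.28404259 204.38706341 151.36612988]
```

Emit:
jog_arm(
  commands=[
    [-0.0012, -0.0012, 0, 0, 0, 0, 0],
    [-0.0025, -0.0026, 0, 0, 0, 0, 0],
    [-0.0025, -0.0027, 0, 0, 0, 0, 0],
    [-0.0025, -0.0027, 0, 0, 0, 0, 0],
    [-0.0025, -0.0027, 0, 0, 0, 0, 0.5],
    [-0.0025, -0.0027, 0, 0, 0, 0, 0.5],
    [-0.0025, -0.0027, 0, 0, 0, 0, 0.5],
    [-0.0025, -0.0027, 0.03, 0, 0, 0, 0.5],
    [-0.0025, -0.0027, 0.08, 0, 0, 0, 0.5],
    [-0.0025, -0.0027, 0.1, 0, 0, 0, 0.5],
  ],
)

```text
clock: 11.75
eef_pos: [548.9, 202.1, 254.6]
eef_rot: [3.138, 0.001, 2.008]
wrist_force: [-0.9, -1.1, 0.0]
finger_gap: 47.0
```

Emit:
jog_arm(
  commands=[
    [-0.015, -0.005, 0.01, 0, 0, 0.085, 0.5],
    [-0.03, -0.01, 0.01, 0, 0, 0.17, 0.5],
    [-0.045, -0.016, 0.01, 0, 0, 0.255, 0.5],
    [-0.06, -0.022, 0.01, 0, 0, 0.34, 0.6],
    [-0.075, -0.028, 0.01, 0, 0, 0.425, 0.6],
    [-0.085, -0.032, 0.01, 0, 0, 0.51, 0.6],
    [-0.085, -0.032, 0.01, 0, 0, 0.558, 0.6],
    [-0.085, -0.032, 0.01, 0, 0, 0.558, 0.6],
    [-0.085, -0.032, 0.01, 0, 0, 0.558, 0.6],
    [-0.085, -0.032, 0.01, 0, 0, 0.558, 0.6],
  ],
)

```text
clock: 13.0
eef_pos: [463.3, 169.9, 261.4]
eef_rot: [-3.142, -0.0, -3.108]
wrist_force: [0.9, -0.0, -0.1]
finger_gap: 56.6
```

```bash
python3 - <<'E'
from h import *
print(manip.read_state()["eef_pos"],manip.read_state()["eef_rot"])
c=grab("wrist",5);crop(c,170,100,470,325,2.6,"c10.png")
c=grab("side",5);crop(c,170,115,375,280,3.7,"c11.png")
E
```

```text
[463.31589967 169.93457491 261.37115541] [-3.14154593e+00 -9.78369585e-05 -3.10830459e+00]
```

View pics/c10.png

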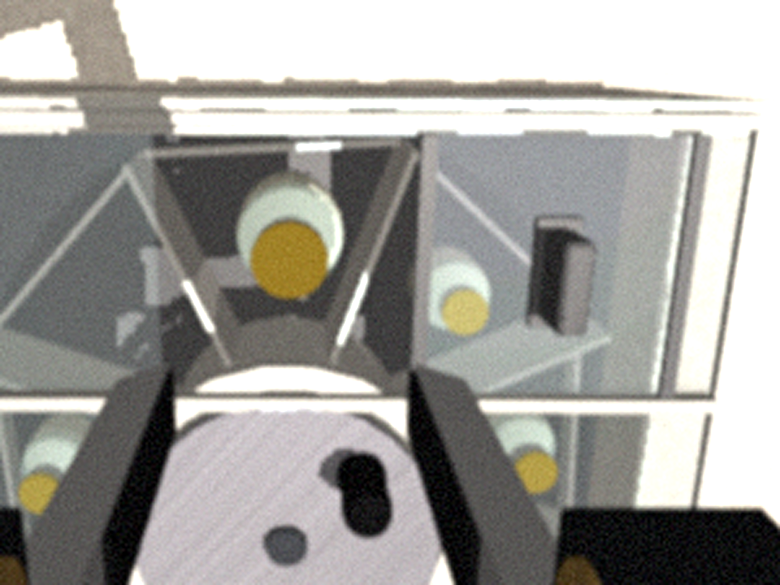

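View pics/c11.png

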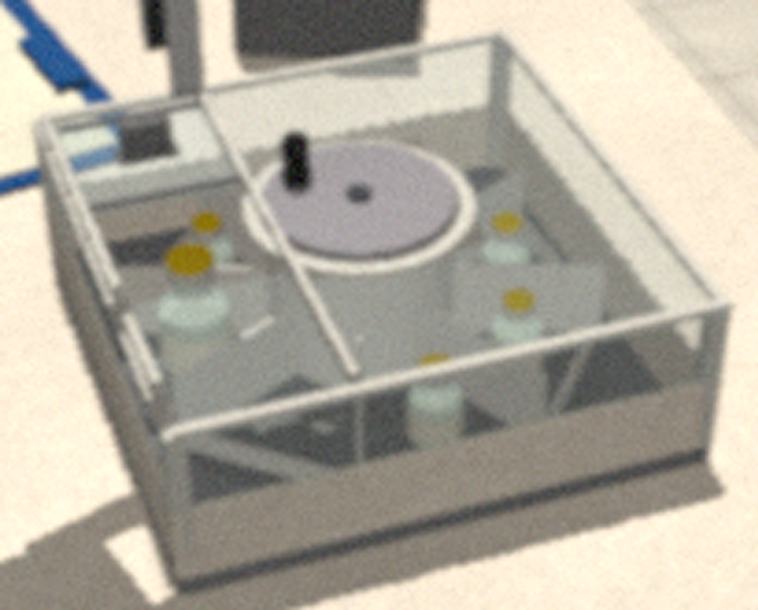

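```bash
python3 - <<'E'
from h import *
c=load("wrist",5);print(onz(c,(170+289/2.6,100+259/2.6),120));a=onz(c,(170+250/2.6,100+259/2.6),120);b=onz(c,(170+328/2.6,100+259/2.6),120);print(a,b)
print([onz(c,(170+x/2.6,100+260/2.6),132) for x in(158,418)])
c=load("side",5);print(onz(c,(170+190/3.7,115+257/3.7),120))
E
```

```text
[463.18868039 170.29902021 120.        ]
[463.71410715 154.15571298 120.        ] [462.66328509 186.44136099 120.        ]
[array([462.27465124, 118.01557182, 132.        ]), array([458.90142831, 221.65256357, 132.        ])]
[465.33760154 166.52765284 120.        ]
```

Emit:
jog_arm(
  commands=[
    [0.0005, 0, -0.03, 0, 0, 0, 0.6],
    [0.0005, 0, -0.06, 0, 0, 0, 0.6],
    [0.0005, 0, -0.09, 0, 0, 0, 0.6],
    [0.0005, 0, -0.115, 0, 0, 0, 0.6],
    [0.0005, 0, -0.135, 0, 0, 0, 0.6],
    [0.0005, 0, -0.152, 0, 0, 0, 0.6],
    [0.0005, 0, -0.162, 0, 0, 0, 0.6],
    [0.0005, 0, -0.163, 0, 0, 0, 0.6],
    [0.0005, 0, -0.163, 0, 0, 0, 0.6],
    [0.0005, 0, -0.163, 0, 0, 0, 0.45],
  ],
  grip_force=15,
)

```text
clock: 14.35
eef_pos: [464.0, 170.0, 99.0]
eef_rot: [3.141, 0.001, -3.107]
wrist_force: [-0.1, 0.6, 0.4]
finger_gap: 49.5
```

Emit:
jog_arm(
  commands=[
    [0, 0, 0, 0, 0, 0, 0.38],
    [0, 0, 0, 0, 0, 0, 0.34],
    [0, 0, 0, 0, 0, 0, 0.3],
    [0, 0, 0, 0, 0, 0, 0.2],
    [0, 0, 0, 0, 0, 0, 0.2],
    [0, 0, 0, 0, 0, 0, 0.2],
    [0, 0, 0, 0, 0, 0, 0.2],
    [0, 0, 0, 0, 0, 0, 0.2],
    [0, 0, 0.002, 0, 0, 0, 0.2],
    [0, 0, 0.004, 0, 0, 0, 0.2],
  ],
  grip_force=18,
)

```text
clock: 15.6
eef_pos: [463.5, 169.9, 102.2]
eef_rot: [-3.141, -0.001, -3.107]
wrist_force: [1.0, -0.0, -1.4]
finger_gap: 31.9
```

```bash
python3 - <<'E'
from h import *
print(manip.read_state())
c=grab("side",6);crop(c,170,115,375,280,3.7,"c12.png")
E
```

```text
{'clock': 15.6, 'joints': array([ 2.77134961e-01,  2.92231852e-01,  1.78968540e+00,  1.33628207e-04,
        1.06053900e+00, -1.32839389e+00]), 'qd': array([-1.58904941e-03, -2.44425808e-02, -1.43910870e-02,  2.13552941e-03,
        3.69093959e-02,  1.28497854e-05]), 'effort': array([-1.19646560e-02, -4.88272154e+01, -3.13054776e+01,  3.34201170e-03,
        2.93998528e-05, -2.41145011e-05]), 'eef_pos': array([463.46966079, 169.92097681, 102.21060887]), 'eef_rot': array([-3.14149850e+00, -8.66325936e-04, -3.10692549e+00]), 'wrist_force': array([ 1.00349926, -0.01724254, -1.43583841]), 'moment': array([ 0.03758522, -0.04986772,  0.03069683]), 'finger_gap': 31.856760304484844}
```

View pics/c12.png

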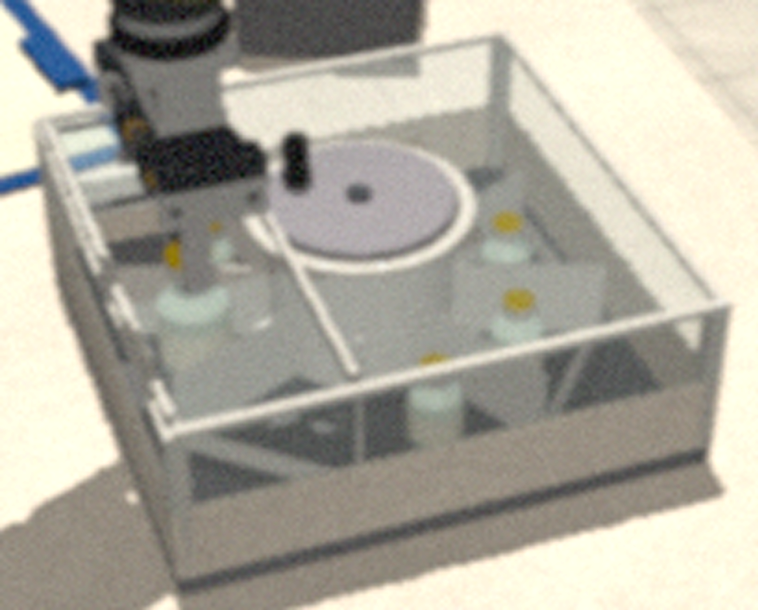

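Emit:
jog_arm(
  commands=[
    [0, 0, 0.006, 0, 0, 0, 0.2],
    [0, 0, 0.018, 0, 0, 0, 0.2],
    [0, 0, 0.034, 0, 0, 0, 0.2],
    [0, 0, 0.052, 0, 0, 0, 0.2],
    [0, 0, 0.07, 0, 0, 0, 0.2],
    [0, 0, 0.088, 0, 0, 0, 0.2],
    [0, 0, 0.106, 0, 0, 0, 0.2],
    [0, 0, 0.122, 0, 0, 0, 0.2],
    [0, 0, 0.135, 0, 0, 0, 0.2],
    [0, 0, 0.142, 0, 0, 0, 0.2],
  ],
)

```text
clock: 16.9
eef_pos: [463.9, 170.0, 245.3]
eef_rot: [3.141, 0.001, -3.107]
wrist_force: [-0.5, 0.3, -2.1]
finger_gap: 32.0
```

```bash
python3 - <<'E'
from h import *
print(manip.read_state()["finger_gap"],manip.read_state()["eef_pos"])
c=grab("side",7);crop(c,100,50,375,280,2.7,"c13.png")
E
```

```text
31.963897491174105 [463.85512347 169.95214874 245.30009022]
```

View pics/c13.png

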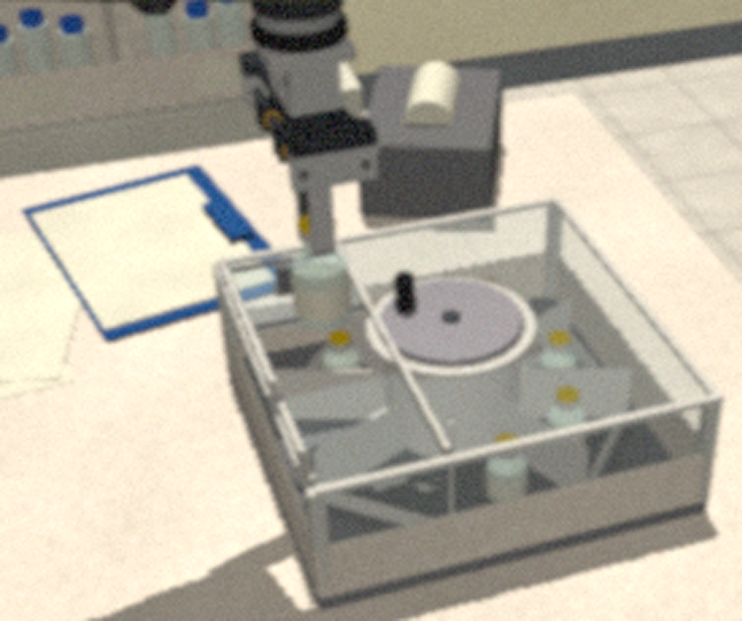

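Emit:
jog_arm(
  commands=[
    [0, -0.004, 0.005, 0, 0, 0, 0.2],
    [0.001, -0.012, 0.005, 0, 0, 0, 0.2],
    [0.002, -0.025, 0.005, 0, 0, 0, 0.2],
    [0.004, -0.045, 0.005, 0, 0, 0, 0.2],
    [0.006, -0.07, 0.005, 0, 0, 0, 0.2],
    [0.009, -0.1, 0.005, 0, 0, 0, 0.2],
    [0.012, -0.13, 0.005, 0, 0, 0, 0.2],
    [0.015, -0.16, 0.005, 0, 0, 0, 0.2],
    [0.018, -0.19, 0.005, 0, 0, 0, 0.2],
    [0.021, -0.22, 0.005, 0, 0, 0, 0.2],
  ],
)

```text
clock: 18.2
eef_pos: [484.4, -51.8, 249.2]
eef_rot: [-3.142, -0.0, -3.107]
wrist_force: [0.5, -1.1, -1.7]
finger_gap: 31.6
```

Emit:
jog_arm(
  commands=[
    [0.003, -0.03, 0, 0, 0, 0, 0.2],
    [0.006, -0.06, 0, 0, 0, 0, 0.2],
    [0.009, -0.09, 0, 0, 0, 0, 0.2],
    [0.012, -0.12, 0, 0, 0, 0, 0.2],
    [0.015, -0.15, 0, 0, 0, 0, 0.2],
    [0.018, -0.18, 0, 0, 0, 0, 0.2],
    [0.021, -0.21, 0, 0, 0, 0, 0.2],
    [0.023, -0.235, 0, 0, 0, 0, 0.2],
    [0.025, -0.255, 0, 0, 0, 0, 0.2],
    [0.026, -0.27, 0, 0, 0, 0, 0.2],
  ],
)

```text
clock: 19.45
eef_pos: [510.5, -321.2, 249.2]
eef_rot: [3.141, -0.0, -3.107]
wrist_force: [0.2, -0.6, -1.5]
finger_gap: 31.6
```

Emit:
jog_arm(
  commands=[
    [0, -0.01, 0, 0, 0, 0, 0.2],
    [0, -0.019, -0.005, 0, 0, 0, 0.2],
    [0, -0.024, -0.02, 0, 0, 0, 0.2],
    [0, -0.024, -0.04, 0, 0, 0, 0.2],
    [0, -0.024, -0.06, 0, 0, 0, 0.2],
    [0, -0.024, -0.08, 0, 0, 0, 0.2],
    [0, -0.024, -0.1, 0, 0, 0, 0.2],
    [0, -0.024, -0.12, 0, 0, 0, 0.2],
    [0, -0.024, -0.138, 0, 0, 0, 0.2],
    [0, -0.024, -0.148, 0, 0, 0, 0.2],
  ],
)

```text
clock: 20.7
eef_pos: [510.5, -343.7, 100.0]
eef_rot: [3.141, -0.001, -3.107]
wrist_force: [0.3, -0.1, -1.4]
finger_gap: 31.4
```

```bash
python3 - <<'E'
from h import *
print(manip.read_state()["finger_gap"],manip.read_state()["eef_pos"])
c=grab("side",8);crop(c,190,210,420,420,3.,"c14.png")
c=grab("scene",8);crop(c,85,170,285,355,3.,"c15.png")
E
```

```text
31.367468888839817 [ 510.46652082 -343.71564261   99.98040089]
```

View pics/c14.png

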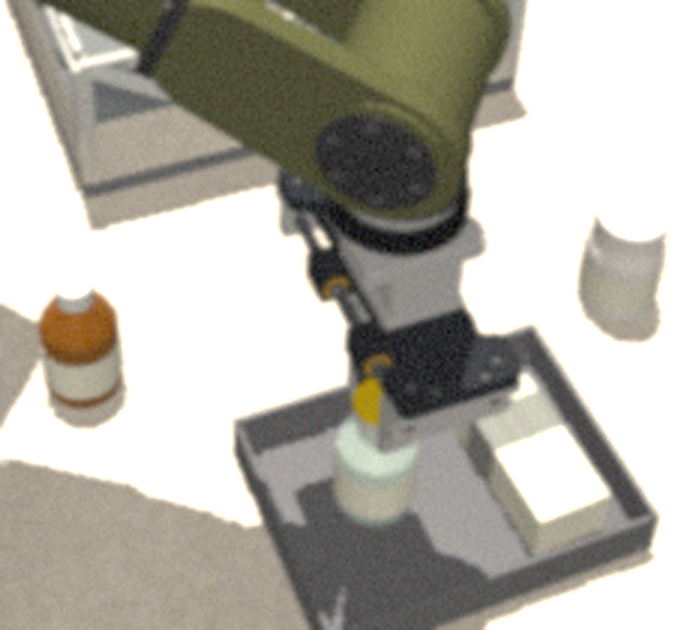

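View pics/c15.png

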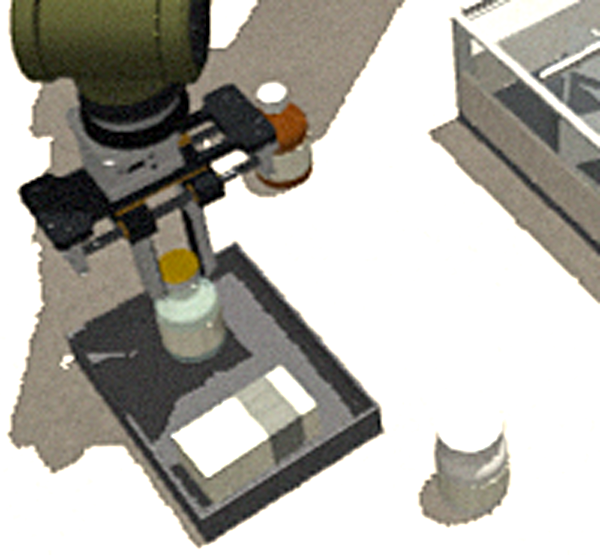

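Emit:
jog_arm(
  commands=[
    [0, 0, -0.005, 0, 0, 0, 0.2],
    [0, 0, -0.01, 0, 0, 0, 0.2],
    [0, 0, -0.014, 0, 0, 0, 0.2],
    [0, 0, -0.017, 0, 0, 0, 0.2],
    [0, 0, -0.019, 0, 0, 0, 0.2],
    [0, 0, -0.0205, 0, 0, 0, 0.2],
    [0, 0, -0.0215, 0, 0, 0, 0.2],
    [0, 0, -0.022, 0, 0, 0, 0.2],
    [0, 0, -0.022, 0, 0, 0, 0.2],
    [0, 0, -0.022, 0, 0, 0, 0.2],
  ],
)

```text
clock: 22.05
eef_pos: [510.8, -344.1, 79.5]
eef_rot: [-3.142, 0.0, -3.107]
wrist_force: [0.4, -0.6, -0.8]
finger_gap: 32.0
```

Emit:
jog_arm(
  commands=[
    [0, 0, -0.0005, 0, 0, 0, 0.2],
    [0, 0, -0.001, 0, 0, 0, 0.2],
    [0, 0, -0.0015, 0, 0, 0, 0.2],
    [0, 0, -0.002, 0, 0, 0, 0.2],
    [0, 0, -0.0025, 0, 0, 0, 0.2],
    [0, 0, -0.003, 0, 0, 0, 0.2],
    [0, 0, -0.003, 0, 0, 0, 0.2],
    [0, 0, -0.003, 0, 0, 0, 0.2],
    [0, 0, -0.003, 0, 0, 0, 0.2],
    [0, 0, -0.003, 0, 0, 0, 0.2],
  ],
)

```text
clock: 23.3
eef_pos: [511.1, -344.5, 77.5]
eef_rot: [-3.14, 0.001, -3.107]
wrist_force: [-2.0, 0.4, 7.1]
finger_gap: 32.1
```

Emit:
jog_arm(
  commands=[
    [0, 0, 0.0005, 0, 0, 0, 0.36],
    [0, 0, 0.0005, 0, 0, 0, 0.4],
    [0, 0, 0.0005, 0, 0, 0, 0.45],
    [0, 0, 0.0005, 0, 0, 0, 0.5],
    [0, 0, 0.0005, 0, 0, 0, 0.55],
    [0, 0, 0.0005, 0, 0, 0, 0.6],
    [0, 0, 0.01, 0, 0, 0, 0.6],
    [0, 0, 0.03, 0, 0, 0, 0.6],
    [0, 0, 0.07, 0, 0, 0, 0.6],
    [0, 0, 0.12, 0, 0, 0, 0.6],
  ],
)

```text
clock: 24.55
eef_pos: [510.4, -343.8, 197.8]
eef_rot: [3.141, -0.001, -3.107]
wrist_force: [-0.2, -0.2, 0.2]
finger_gap: 56.3
```

```bash
python3 - <<'E'
from h import *
s=manip.read_state();print(s["finger_gap"],s["eef_pos"],s["joints"])
c=grab("side",9);crop(c,190,210,420,420,3.,"c16.png")
c=grab("scene",9);crop(c,85,110,445,355,2.1,"c17.png")
E
```

```text
56.331325591161736 [ 510.43364093 -343.8170594   197.791506  ] [-6.52277659e-01  4.53234259e-01  1.32956033e+00 -1.28570027e-06
  1.35984313e+00 -2.25773323e+00]
```

View pics/c16.png

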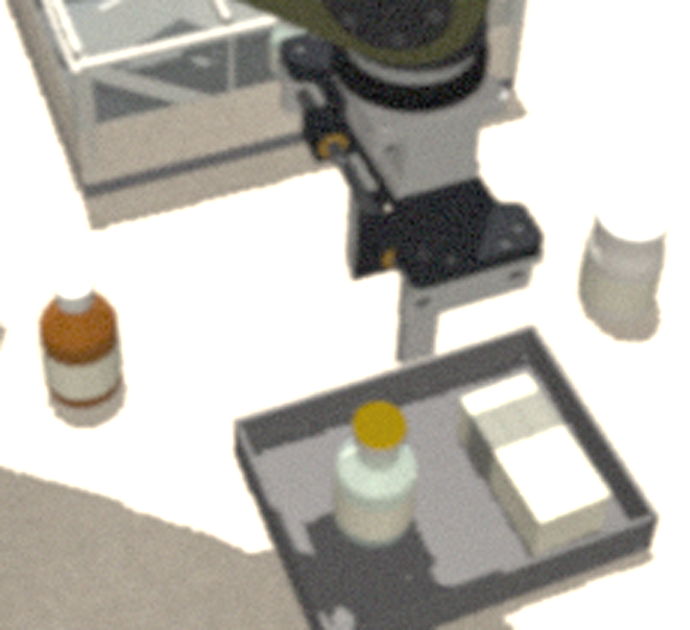

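View pics/c17.png

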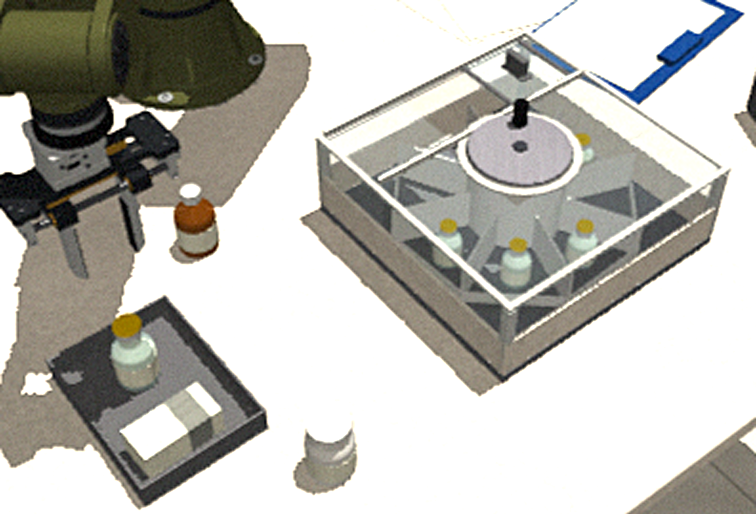

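Emit:
jog_arm(
  commands=[
    [0, 0.01, 0.05, 0, 0, 0, 0.5],
    [-0.003, 0.04, 0.06, 0, 0, 0, 0.5],
    [-0.008, 0.09, 0.06, 0, 0, 0, 0.5],
    [-0.012, 0.145, 0.06, 0, 0, 0, 0.5],
    [-0.016, 0.2, 0.06, 0, 0, 0, 0.5],
    [-0.02, 0.255, 0.06, 0, 0, 0, 0.5],
    [-0.024, 0.31, 0.06, 0, 0, 0, 0.5],
    [-0.028, 0.365, 0.06, 0, 0, 0, 0.5],
    [-0.032, 0.42, 0.06, 0, 0, 0, 0.5],
    [-0.036, 0.47, 0.06, 0, 0, 0, 0.5],
  ],
  grip_force=15,
)

```text
clock: 25.9
eef_pos: [474.2, 127.8, 256.8]
eef_rot: [3.142, 0.001, -3.107]
wrist_force: [0.4, 0.1, -0.1]
finger_gap: 46.9
```

Emit:
jog_arm(
  commands=[
    [-0.004, 0.05, 0, 0, 0, 0, 0.5],
    [-0.008, 0.1, 0, 0, 0, 0, 0.5],
    [-0.012, 0.135, 0, 0, 0, 0, 0.5],
    [-0.012, 0.147, 0, 0, 0, 0, 0.5],
    [-0.012, 0.147, 0, 0, 0, 0, 0.5],
    [-0.012, 0.147, 0, 0, 0, 0, 0.5],
    [-0.012, 0.147, -0.02, 0, 0, 0, 0.5],
    [-0.012, 0.147, -0.04, 0, 0, 0, 0.5],
    [-0.012, 0.147, -0.045, 0, 0, 0, 0.5],
    [-0.012, 0.147, -0.045, 0, 0, 0, 0.5],
  ],
)

```text
clock: 27.15
eef_pos: [463.0, 272.5, 211.9]
eef_rot: [3.142, 0.0, -3.108]
wrist_force: [-0.0, 1.0, 0.2]
finger_gap: 47.0
```

```bash
python3 - <<'E'
from h import *
s=manip.read_state();print(s["finger_gap"],s["eef_pos"],s["eef_rot"])
c=grab("wrist",10)
E
```

```text
47.00341881419725 [463.01150379 272.45446518 211.89683547] [ 3.14150332e+00  2.41053646e-04 -3.10769000e+00]
```

View pics/wrist10.png

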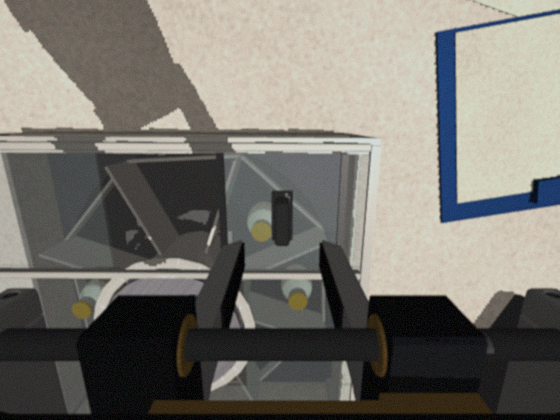

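Tab (282,218) is centred between the fingers. Descend and grip.

Emit:
jog_arm(
  commands=[
    [-0.001, 0, -0.03, 0, 0, 0, 0.5],
    [-0.001, 0, -0.05, 0, 0, 0, 0.5],
    [-0.001, 0, -0.062, 0, 0, 0, 0.5],
    [-0.001, 0, -0.063, 0, 0, 0, 0.5],
    [-0.001, 0, -0.063, 0, 0, 0, 0.4],
    [-0.001, 0, -0.063, 0, 0, 0, 0],
    [-0.001, 0, -0.063, 0, 0, 0, 0],
    [-0.001, 0, -0.063, 0, 0, 0, 0],
    [-0.001, 0, -0.063, 0, 0, 0, 0],
    [-0.001, 0, -0.063, 0, 0, 0, 0],
  ],
  grip_force=15,
)

```text
clock: 28.45
eef_pos: [461.8, 272.6, 148.6]
eef_rot: [-3.141, 0.0, -3.107]
wrist_force: [-0.8, -5.5, 3.4]
finger_gap: 11.6
```

Emit:
jog_arm(
  commands=[
    [0.0002, -0.006, 0, 0, 0, 0, 0],
    [0.0006, -0.018, 0, 0, 0, 0, 0],
    [0.001, -0.032, 0, 0, 0, 0, 0],
    [0.0014, -0.046, 0, 0, 0, 0, 0],
    [0.0018, -0.06, 0, 0, 0, 0, 0],
    [0.0023, -0.074, 0, 0, 0, 0, 0],
    [0.0027, -0.088, 0, 0, 0, 0, 0],
    [0.003, -0.097, 0, 0, 0, 0, 0],
    [0.003, -0.102, 0, 0, 0, 0, 0],
    [0.003, -0.102, 0, 0, 0, 0, 0],
  ],
)

```text
clock: 29.7
eef_pos: [464.8, 169.8, 148.6]
eef_rot: [-3.141, 0.0, -3.108]
wrist_force: [-1.1, -1.9, 5.5]
finger_gap: 11.9
```

Push on to the stop in small steps.

Emit:
jog_arm(
  commands=[
    [0, -0.001, 0, 0, 0, 0, 0],
    [0, -0.002, 0, 0, 0, 0, 0],
    [0, -0.003, 0, 0, 0, 0, 0],
    [0, -0.004, 0, 0, 0, 0, 0],
    [0, -0.005, 0, 0, 0, 0, 0],
    [0, -0.005, 0, 0, 0, 0, 0],
    [0, -0.005, 0, 0, 0, 0, 0],
    [0, -0.005, 0, 0, 0, 0, 0],
    [0, -0.005, 0, 0, 0, 0, 0],
    [0, -0.005, 0, 0, 0, 0, 0],
  ],
)

```text
clock: 30.95
eef_pos: [464.8, 168.3, 148.6]
eef_rot: [3.136, 0.001, -3.107]
wrist_force: [0.4, 24.5, 0.3]
finger_gap: 11.9
```

Emit:
jog_arm(
  commands=[
    [0, 0.003, 0, 0, 0, 0, 0],
    [0, 0.0035, 0, 0, 0, 0, 0],
    [0, 0.0035, 0, 0, 0, 0, 0.2],
    [0, 0.0035, 0, 0, 0, 0, 0.4],
    [0, 0.0035, 0, 0, 0, 0, 0.4],
    [0, 0.0035, 0, 0, 0, 0, 0.4],
    [0, 0.0035, 0.02, 0, 0, 0, 0.4],
    [0, 0.0035, 0.06, 0, 0, 0, 0.4],
    [0, 0.0035, 0.11, 0, 0, 0, 0.4],
    [0, 0.0035, 0.11, 0, 0, 0, 0.4],
  ],
)

```text
clock: 32.2
eef_pos: [465.8, 169.7, 261.8]
eef_rot: [3.14, 0.006, -3.107]
wrist_force: [0.8, -0.4, -0.4]
finger_gap: 37.5
```

```bash
python3 - <<'E'
from h import *
s=manip.read_state();print(s["finger_gap"],s["eef_pos"],s["wrist_force"])
c=grab("wrist",11);crop(c,170,120,470,330,2.6,"c18.png")
c=grab("side",11);crop(c,170,115,420,420,2.,"c19.png")
c=grab("scene",11);crop(c,85,110,445,355,2.1,"c20.png")
E
```

```text
37.48078326656671 [465.82417117 169.73092116 261.79409968] [ 0.75653213 -0.44266081 -0.37390521]
```

View pics/c18.png

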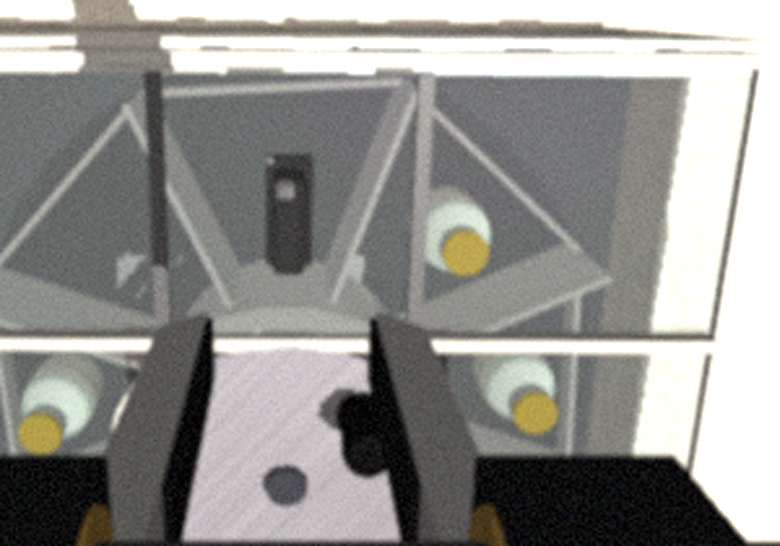

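View pics/c19.png

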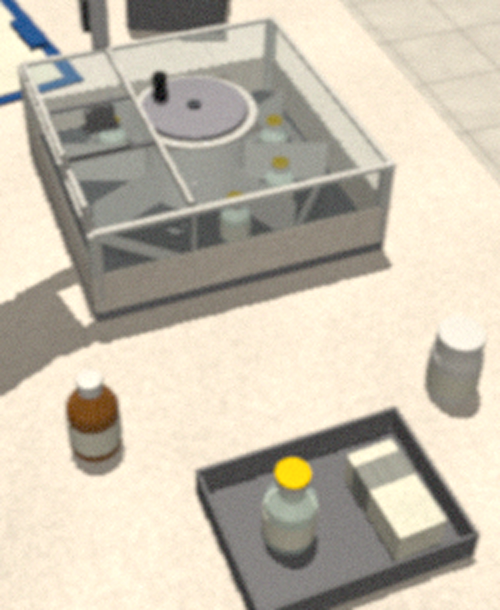

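View pics/c20.png

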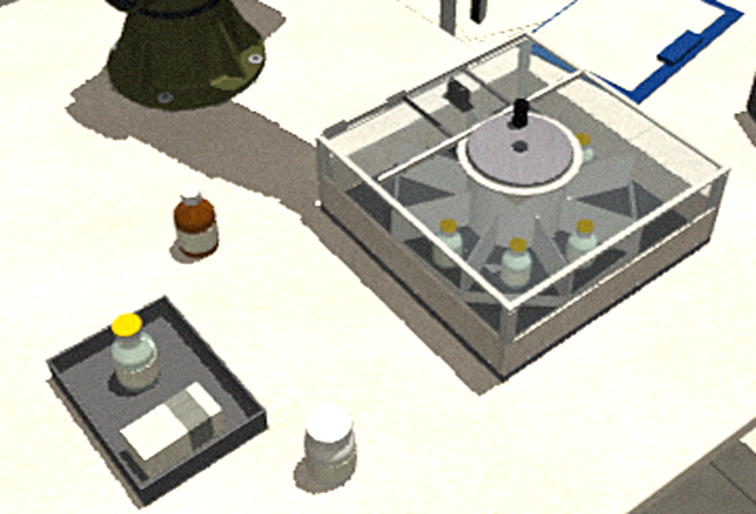

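```bash
python3 -c "
from cell import manip
print(manip.sign_off())"
```

```text
the job is handed in; nothing more can be done
None
```

The job is done and handed in at about 32 s of the 72 s allowed; handing in reported no verdict.

- **Fetching:** I gripped the tab and slid the hatch open. I then turned the carousel about 56° the shorter way with the handle. The bottle came within about 3 mm of the middle of the opening. I lifted it out by the cap.
- **Placing:** I lowered the bottle slowly into the free half of the tray until the wrist force showed contact (about 7 N), then let go.
- **Shutting:** I pushed the hatch shut against its stop (about 24 N) and moved the arm clear.

The last pictures show:

- The bottle stands upright in the tray.
- The hatch tab sits midway between the edges of the opening, so the hatch reads as shut.
- The five vials stand upright in their bays.
- The carton, tablet jar and syrup bottle look unmoved. I judged this by eye and did not measure it.
- The wrist force is about zero.

The camera views disagreed by a few mm on some positions. No check failed.

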